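Close the caramel frame

TASK

The three-sided steel caramel frame on the counter must be closed for pouring. Take the glass jar out of its open side and stand it gently upright in the gap between the shaker and the tin on the wooden spice board; then lay the loose steel bar flat on the counter across the open side, centred and flush against the ends of both side bars so that no gap is left. Treat the glass gently, press the bar home lightly without shoving the frame out of place, and leave the shaker, tin, mug and oil bottle as they stand.

Things in the scene. Friction and masses are not known exactly. Their poses are not given: they have to be found in the camera images.
- frame: U-shaped frame of plain steel bars 25 mm high, 15 mm thick; one rigid piece, 1.5 kg, loose on the counter. Outer width 180 mm (its y), inner 150 mm. Origin: at counter level, middle of the open side, in the plane of the side bars' end faces. x points into the frame: side bars at x 0 to 150 mm, back bar at 150 to 165 mm; the open side looks to -x, roughly towards the robot
- frame_end_left (a point): Centre of the end face of the frame's left side bar (at frame y +82.5 mm), 12.5 mm above the counter; the face is 15 mm wide and 25 mm high and looks along frame -x. Axes as the frame's
- frame_end_right (a point): The same for the right side bar (frame y -82.5 mm). Axes as the frame's
- bar: Loose straight steel bar that closes the frame: 200 mm long (its x), 20 mm wide (y), 25 mm high (z), about 0.3 kg, both sides and ends alike. Lies on a 20 mm wide face and must end so. Origin: centre of the underside. Flush: its centre line is 10 mm in front of the frame's end faces, its x along the frame's y, its middle on the frame's centre line
- bar_mid (a point): Centre of the bar, 12.5 mm above its underside. Axes as the bar's
- jar: Glass spice jar with a metal cap, 46 mm in diameter, 90 mm high, about 0.15 kg, standing in the frame's open side in the bar's way. Squeeze it with less than 20 N. Origin: centre of the underside
- rack: Wooden spice board fixed to the counter, 220 mm long (its x), 90 mm wide (its y), 12 mm high. Origin: centre of the underside; its top is 12 mm higher. The shaker and the tin stand near its two ends, about 78 mm from the middle (either may be at +x); the gap is in the middle
- shaker: Steel shaker with a domed top, 42 mm in diameter, 75 mm high, standing on the spice board. Leave it alone. Origin: centre of the underside
- tin: White tin, 44 mm in diameter, 70 mm high, standing on the spice board. Leave it alone. Origin: centre of the underside
- mug: Small white coffee mug, 68 mm in diameter, 65 mm high, handle at its +y side (sticking out some 30 mm), standing between the robot and the frame. Leave it alone. Origin: centre of the underside
- oil: Tall oil bottle, 60 mm in diameter, 230 mm high, standing to one side of the frame. Leave it alone. Origin: centre of the underside
There are look-alikes about, which are no part of the job. There is more than one size of the bar; the one meant has the size given above.

How it is judged:
By the outcome, as a careful person would: the job done as asked, in the order asked, and still so for the second after the job is handed in, with the robot touching nothing.
It also fails if it takes over 72 s, if anything falls off the work surface, if the arm or the gripper's body presses on something with over 40 N, if the wrist force passes 120 N, or if a joint passes its speed limit or range.

ROBOT

A 7-joint arm with a two-finger parallel gripper is mounted at the origin on the work surface. World frame = base frame: x ahead of the robot, y to its left, z up, the work surface at z = 0. Lengths are in m, angles in rad, forces in N, time in s.
With the tool pointing down it reaches from about 0.4 to 0.85 m from the base axis. Payload 10.4 kg.
Tool frame: the origin (TCP) lies at the very end of the fingers, on their centre line; the grasp point (between the pads) lies 19 mm behind it; z points along the fingers, y is the line along which they close (so a half turn about z gives the same grasp; the last joint's range is limited). The gripper opens to 87 mm and grips with 3 to 60 N. Pads are 19 mm wide; open, the fingers measure 117 mm over their backs; the gripper's body (75 mm by 190 mm) begins 51 mm behind the grasp point.
Start: joints at [-1.303, 0.332, -0.065, 1.46, 0.022, 1.35, -0.088], TCP at [0.179, 0.599, 0.223] pointing down, gripper open.
Joint ranges: [-2.6, 2.6], [-0.5, 2.12], [-1.47, 1.34], [0.16, 2.42], [-1.27, 4.41], [0.06, 2.06], [-2.6, 2.6]. Speed limits (rad/s): [2.22, 2.22, 2.79, 2.79, 3.14, 3.14, 3.14].

INTERFACE

Orientations are given as a unit quaternion [x, y, z, w].
In Python, from bench import * gives the robot as it stands.
- The arm moves only by the tool carry_out, never from a script. Its argument "deltas" is a list of rows, each an object with "hand": the finger opening in mm, from 0 to 87; "dp": the shift along the tool's x, y, z each as a share of 250 mm, from -1 to 1, a list of three; "spin": the turn about the tool's z as a share of pi rad, from -1 to 1. In form: [{"hand": hand, "dp": [dx, dy, dz], "spin": spin}, ...]. A call has 1 to 20 rows; each row is the pose to reach, as a shift and turn from the pose commanded when the call began, along the tool's axes at that moment, turning the shorter way round; what a row does not reach only later rows make up. A row lasts 1/10 s, in which the tool goes at most 50 mm and 8.59 degrees, less where a joint would pass 70% of its speed; a pose out of reach is approached as far as the arm can. A call with a number of a shift or a turn outside -1 to 1 is refused whole. A call with a gripper value outside its range is refused whole. The fingers move at their own pace and stop on an object; "force" is the grip in N (left out, the last holds). Time passes only in rows, so rows that repeat a pose let the fingers close. It gives the time, the measured TCP pose, the force, the opening and the grip force at its end, in the units of the state.
- read_state(): the state, without advancing time (a new reading comes with each control period).
- camera(name): name is "side" or "top" or "wrist"; returns the picture (400x640x3 uint8, red, green, blue); there is no depth.
- get_calibration(name): a dict with "fx", "fy", "cx", "cy" (pixels), "k1" (the pictures are not rectified: a ray, as slopes to the right and down, at radius r is drawn at 1 + k1 r^2 times it, then the intrinsics apply), "R" (3x3) and "t" (3): a world point X has camera coordinates R X + t; the wrist camera has in their place "mount" (4x4, takes a point from camera to tool coordinates, whose origin is the TCP and whose axes are the flange's). Camera axes: x right, y down, z forward; pixel columns grow to the right and rows downward; lengths in m; the calibration is good to about 2 mm. A picture is of the moment at which its call begins: read the wrist's pose just before it. get_calibration takes no time and is no camera call.
- close_job(): hands the job in; it is judged then, once.
The state is a dict: "time": time; "joint_positions": joint angles; "joint_vel": joint speeds; "joint_torque": joint torques, N m; "ee_pos": TCP position; "eef_rot": TCP orientation; "ft_force": force on the tool from outside, world axes, zero at the start; "torque": the same for the moment, N m; "width": finger opening in m; "grip_force": force on a finger pad.
Only numpy, scipy, OpenCV 4.12 (cv2) and the standard library are available. Lean on these libraries where they do the work, as an engineer would, in place of code of your own. Each camera call takes 0.05 s, during which the arm holds its last target. There are 200 camera calls.

## Working session

There is one attempt and no reset: what is moved stays moved. The work goes in short steps, Python scripts to look and compute and a tool call to move; the robot and the scene stay as the last step left them, time stands still between calls to the robot, and variables do not carry over. Pictures are saved under pics/ and viewed, at most 10 in all, crops included, and the job is handed in when it is done.

Besides the shell and the picture viewer there is one more tool, called after "Emit:" as name(argument=value, ...), one argument or row to a line, values as JSON. carry_out: Moves the arm, as the interface text tells. Its arguments: {"type":"object","properties":{"deltas":{"type":"array","items":{"type":"object","properties":{"hand":{"type":"number"},"dp":{"type":"array","items":{"type":"number","minimum":-1,"maximum":1}},"spin":{"type":"number","minimum":-1,"maximum":1}}}},"force":{"type":"number"}},"required":["deltas"]}

```bash
mkdir -p pics; cat > h.py <<'E'
from bench import *
import numpy as np, cv2
from scipy.spatial.transform import Rotation as Ro
def grab(n,f=None):
    im=np.array(camera(n))
    if f: cv2.imwrite('pics/'+f,im[:,:,::-1])
    return im
def cam(n,st=None):
    c=get_calibration(n)
    if 'mount' in c:
        M=np.array(c['mount']); st=st or read_state()
        R=Ro.from_quat(st['eef_rot']).as_matrix(); p=np.array(st['ee_pos'])
        return c,R@M[:3,:3],R@M[:3,3]+p
    R=np.array(c['R']);return c,R.T,-R.T@np.array(c['t'])
def ray(n,uv,st=None):
    c,R,o=cam(n,st); uv=np.atleast_2d(np.array(uv,float))
    K=np.array([[c['fx'],0,c['cx']],[0,c['fy'],c['cy']],[0,0,1]])
    d=cv2.undistortPoints(uv[:,None],K,np.array([c['k1'],0,0,0,0.]))[:,0]
    return o,np.c_[d,np.ones(len(d))]@R.T
def plane(n,uv,z,st=None):
    o,d=ray(n,uv,st); return o+d*((z-o[2])/d[:,2:])
def proj(n,X,st=None):
    c,R,o=cam(n,st); q=(np.atleast_2d(X)-o)@R; s=q[:,:2]/q[:,2:]
    s=s*(1+c['k1']*(s**2).sum(1,keepdims=True))
    return s*[c['fx'],c['fy']]+[c['cx'],c['cy']]
E
python3 - <<'E'
from h import *
a=grab('top','top0.png');b=grab('side','side0.png')
for n in('top','side'):
    c,R,o=cam(n);print(n,o.round(3),R.round(2).tolist(),c['fx'],c['k1'])
print(get_calibration('wrist'))
print(read_state())
E
```

```text
top [ 0.25  -0.079  1.615] [[-0.03, -0.99, 0.13], [-1.0, 0.03, -0.0], [0.0, -0.13, -0.99]] 464.8816408166246 -0.049554079505437616
side [0.076 0.757 1.131] [[-0.9, -0.33, 0.29], [-0.44, 0.68, -0.59], [-0.0, -0.66, -0.75]] 440.89248689824075 0.013624152132796592
{'fx': 283.4716010928726, 'fy': 283.4716010928726, 'cx': 319.6510743118726, 'cy': 196.75412294788518, 'k1': -0.011149532297043048, 'mount': array([[-3.20267040e-04, -9.64761158e-01, -2.63126978e-01,
         7.26188479e-02],
       [ 9.99999795e-01, -4.54924478e-04,  4.50833634e-04,
        -1.32229294e-04],
       [-5.54649682e-04, -2.63126779e-01,  9.64761105e-01,
        -1.60566651e-01],
       [ 0.00000000e+00,  0.00000000e+00,  0.00000000e+00,
         1.00000000e+00]])}
{'time': 0.1, 'joint_positions': array([-1.30258311,  0.33278661, -0.06466377,  1.46084064,  0.02157301,
        1.34989353, -0.08851313]), 'joint_vel': array([-4.60096319e-04, -2.58394198e-03, -1.32066030e-03, -2.26247600e-03,
        4.32793428e-05, -5.87695415e-04, -1.01607092e-03]), 'joint_torque': array([ 1.45950075e-03, -6.24540997e+01,  2.47335120e-02, -3.90721500e+01,
       -6.13401644e-02,  3.66615190e-02,  9.87502654e-05]), 'ee_pos': array([0.17912537, 0.59842964, 0.22185514]), 'eef_rot': array([ 1.44911772e-01,  9.89444388e-01, -6.13240497e-04, -6.90986680e-05]), 'ft_force': array([ 0.04269429, -0.81052312,  1.39245429]), 'torque': array([-0.01797179,  0.02246955,  0.02312624]), 'grip_force': 0.0, 'width': 0.08665880200287626}
```

View pics/top0.png

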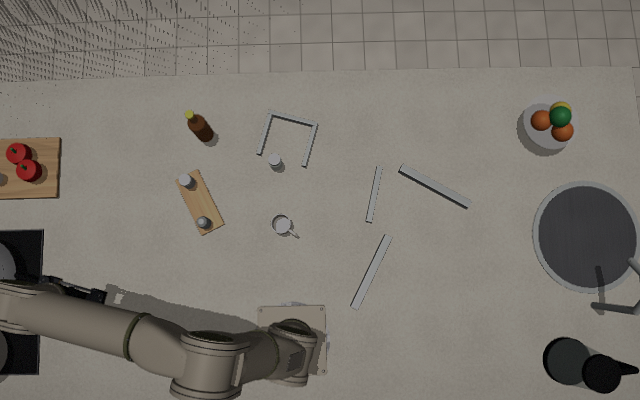

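View pics/side0.png

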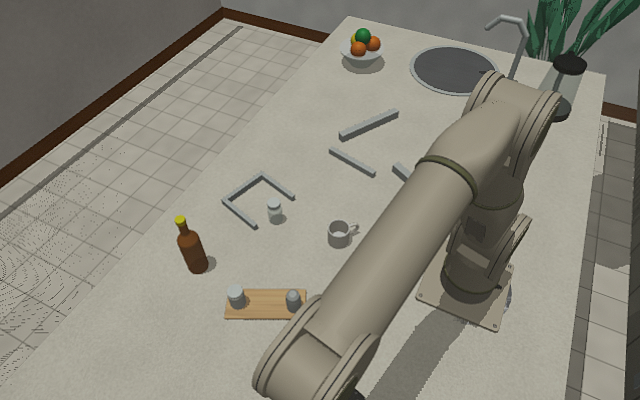

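Top view: frame around (288,140), jar (275,161), board (200,203) with tin (186,180) and shaker (203,222), mug (282,225), oil (200,128). The candidate bars are A (374,194), B (435,186) and C (371,271). Next I'll measure their sizes and view an enlarged crop.

```bash
python3 - <<'E'
from h import *
im=cv2.imread('pics/top0.png')
c=cv2.resize(im[90:320,150:480],None,fx=2.4,fy=2.4,interpolation=cv2.INTER_CUBIC);cv2.imwrite('pics/crop.png',c)
f=im.astype(int); m=((f[:,:,2]-f[:,:,0])<6).astype(np.uint8)
m[:,:150]=0;m[:90]=0;m[320:]=0;m[:,480:]=0
n,l,s,ce=cv2.connectedComponentsWithStats(m)
for i in range(1,n):
    if s[i,4]>60:
        pts=np.argwhere(l==i)[:,::-1].astype(float)
        w=plane('top',pts,0.025)[:,:2]*1000
        r=cv2.minAreaRect(w.astype(np.float32))
        print(s[i],ce[i].round(1),np.round(r[0]),np.round(r[1]),round(r[2],1))
print(f[194,374],f[210,340],f[186,435],f[271,371])
E
```

```text
[257 110  61  58 700] [288.6 131.1] [694.   3.] [182. 169.] 73.5
[268 153  15  18 184] [274.8 161.3] [610.  46.] [61. 42.] 25.2
[398 164  74  45 778] [434.4 186.2] [ 508. -506.] [274.  36.] 59.2
[366 166  17  57 346] [373.7 193.9] [ 488. -294.] [ 22. 202.] 76.7
[179 174  16  15 170] [186.3 180.5] [552. 356.] [60. 41.] 57.9
[271 214  24  21 244] [281.7 224.5] [391.  24.] [79. 69.] 88.5
[197 217  14  12 127] [203.5 222.2] [404. 296.] [47. 36.] 67.0
[350 234  42  76 715] [370.7 271.8] [ 222. -272.] [ 31. 271.] 62.0
[277 302  29   4  76] [290.4 303.5] [122.   0.] [94. 10.] 88.5
[138 140 139] [130 138 143] [132 134 132] [139 142 140]
```

View pics/crop.png

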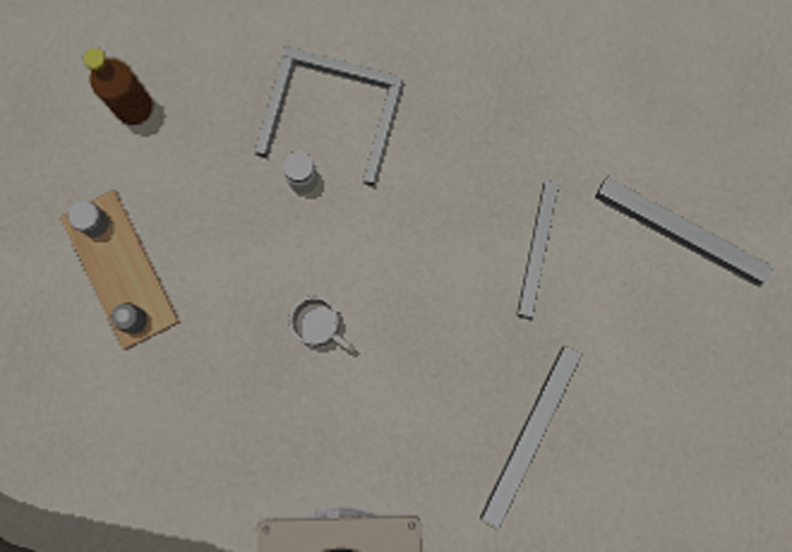

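The bar meant is A at (374,194): it measures about 202 x 22 mm. B and C come out at about 270 mm and are look-alikes. I'll move the wrist camera over the scene for a finer measurement.

Emit:
carry_out(
  deltas=[
    {"hand": 70,"dp": [-0.77,-0.53,-0.3]},
    {"dp": [-0.77,-0.53,-0.3],"hand": 70},
    {"dp": [-0.77,-0.53,-0.3],"hand": 70},
    {"dp": [-0.77,-0.53,-0.3],"hand": 70},
    {"dp": [-0.77,-0.53,-0.3],"hand": 70},
    {"dp": [-0.77,-0.53,-0.3],"hand": 70},
  ],
)

```text
schema error: expected keys hand, dp, spin
```

Emit:
carry_out(
  deltas=[
    {"hand": 70,"dp": [-0.77,-0.53,-0.15]},
    {"dp": [-0.77,-0.53,-0.15],"hand": 70},
    {"dp": [-0.77,-0.53,-0.15],"hand": 70},
    {"dp": [-0.77,-0.53,-0.15],"hand": 70},
    {"dp": [-0.77,-0.53,-0.15],"hand": 70},
    {"dp": [-0.77,-0.53,-0.15],"hand": 70},
  ],
)

```text
schema error: expected keys hand, dp, spin
```

Emit:
carry_out(
  deltas=[
    {"hand": 70,"dp": [-0.77,-0.53,-0.1]},
    {"dp": [-0.77,-0.53,-0.1],"hand": 70},
    {"dp": [-0.77,-0.53,-0.1],"hand": 70},
    {"dp": [-0.77,-0.53,-0.1],"hand": 70},
    {"dp": [-0.77,-0.53,-0.1],"hand": 70},
    {"dp": [-0.77,-0.53,-0.1],"hand": 70},
    {"dp": [-0.77,-0.53,-0.1],"hand": 70},
  ],
)

```text
schema error: expected keys hand, dp, spin
```

Emit:
carry_out(
  deltas=[
    {"hand": 70,"dp": [-0.77,-0.53,-0.3],"spin": 0},
    {"dp": [-0.77,-0.53,-0.3],"hand": 70,"spin": 0},
    {"dp": [-0.77,-0.53,-0.3],"hand": 70,"spin": 0},
    {"dp": [-0.77,-0.53,-0.3],"hand": 70,"spin": 0},
    {"dp": [-0.77,-0.53,-0.3],"hand": 70,"spin": 0},
    {"dp": [-0.77,-0.53,-0.3],"hand": 70,"spin": 0},
  ],
)

```text
time: 0.7
ee_pos: [0.3309, 0.4121, 0.2999]
eef_rot: [0.15, 0.989, 0.001, 0.002]
ft_force: [0.3, 0.2, 0.5]
width: 0.0703
grip_force: 0.0
```

Emit:
carry_out(
  deltas=[
    {"hand": 70,"dp": [-0.77,-0.53,-0.15],"spin": 0},
    {"dp": [-0.77,-0.53,-0.15],"hand": 70,"spin": 0},
    {"dp": [-0.77,-0.53,-0.15],"hand": 70,"spin": 0},
    {"dp": [-0.77,-0.53,-0.15],"hand": 70,"spin": 0},
    {"dp": [-0.77,-0.53,-0.15],"hand": 70,"spin": 0},
    {"dp": [-0.77,-0.53,-0.15],"hand": 70,"spin": 0},
  ],
)

```text
time: 1.3
ee_pos: [0.4751, 0.2297, 0.3356]
eef_rot: [0.149, 0.989, -0.0, 0.001]
ft_force: [-0.9, 0.4, -0.7]
width: 0.0698
grip_force: 0.0
```

Emit:
carry_out(
  deltas=[
    {"hand": 70,"dp": [-0.77,-0.53,-0.1],"spin": 0},
    {"dp": [-0.77,-0.53,-0.1],"hand": 70,"spin": 0},
    {"dp": [-0.77,-0.53,-0.1],"hand": 70,"spin": 0},
    {"dp": [-0.77,-0.53,-0.1],"hand": 70,"spin": 0},
    {"dp": [-0.77,-0.53,-0.1],"hand": 70,"spin": 0},
    {"dp": [-0.77,-0.53,-0.1],"hand": 70,"spin": 0},
    {"dp": [-0.77,-0.53,-0.1],"hand": 70,"spin": 0},
  ],
)

```text
time: 2.0
ee_pos: [0.6185, 0.053, 0.3591]
eef_rot: [0.145, 0.989, -0.0, -0.001]
ft_force: [-0.0, 1.1, -0.3]
width: 0.0699
grip_force: 0.0
```

```bash
python3 - <<'E'
from h import *
import json
s=read_state();grab('wrist','w1.png')
json.dump({'ee_pos':list(s['ee_pos']),'eef_rot':list(s['eef_rot'])},open('s1.json','w'))
print(s['ee_pos'],s['eef_rot'],s['joint_positions'],s['time'])
E
```

```text
[0.61851492 0.05295426 0.35905938] [ 1.45134347e-01  9.89411703e-01 -1.29948331e-04 -6.97081013e-04] [-0.50296315  0.30653093  0.46576261  1.25014844 -0.13610667  1.61685008
  1.21730744] 2.0
```

View pics/w1.png

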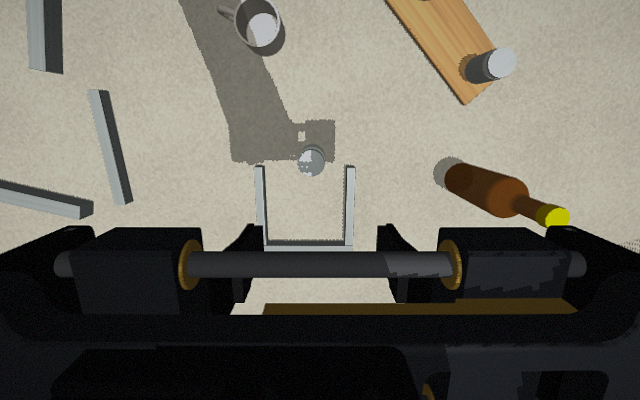

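Wrist view: jar cap at (311,160), frame ends at about (260,167) and (349,167), bar at (110,147), tin cap at (501,62). Now I'll compute their positions.

```bash
cat > m1.py <<'E'
from h import *
import json
st=json.load(open('s1.json'))
im=cv2.imread('pics/w1.png');f=im.astype(int)
d=f[:,:,2]-f[:,:,0]; g=f.mean(2)
def comp(mask,n,z,st=None,mn=40,lim=None):
    k,l,s,ce=cv2.connectedComponentsWithStats(mask.astype(np.uint8))
    for i in range(1,k):
        if s[i,4]<mn: continue
        cs,_=cv2.findContours((l==i).astype(np.uint8),cv2.RETR_EXTERNAL,cv2.CHAIN_APPROX_NONE)
        w=plane(n,cs[0][:,0],z,st)[:,:2]*1000
        r=cv2.minAreaRect(w.astype(np.float32))
        print(s[i],ce[i].round(1),'c',np.round(r[0],1),'sz',np.round(r[1],1),round(r[2],1))
if __name__=='__main__':
    for p in [(110,147),(102,147),(118,150),(260,200),(264,200),(349,200),(353,200),(311,155),(330,210),(300,242)]: print(p,im[p[1],p[0]])
    m=(d<5)&(g>115); m[222:]=0; m[:,420:]=0
    cv2.imwrite('pics/m.png',(m*255).astype(np.uint8))
    comp(m,'wrist',.025,st)
    t=cv2.imread('pics/top0.png').astype(int); w=(t[:,:,2]-t[:,:,0])>35
    w[:,:150]=0;w[:165]=0;w[240:]=0;w[:,235:]=0
    print('rack');comp(w,'top',.012)
E
python3 m1.py
```

```text
(110, 147) [168 172 166]
(102, 147) [158 161 154]
(118, 150) [59 59 57]
(260, 200) [172 176 168]
(264, 200) [83 85 81]
(349, 200) [183 187 179]
(353, 200) [190 193 183]
(311, 155) [140 142 136]
(330, 210) [163 177 184]
(300, 242) [57 59 54]
[  26    0   20   71 1156] [35.4 34.1] c [ 292.9 -320.4] sz [ 26.7 103.5] 62.1
[249   0  32  47 788] [264.5  27.1] c [387.9  33. ] sz [44.4 62. ] 30.8
[  87   90   38  115 1259] [105.6 145.7] c [ 489.9 -295.8] sz [ 19.5 197.8] 76.2
[298 150  27  26 542] [310.6 162.7] c [614.   38.4] sz [45.7 43.9] 73.3
[254 167  11  55 431] [259.  193.8] c [642.5 -68.6] sz [ 14.3 100.8] 73.1
[346 168  10  54 433] [350.  194.4] c [690.6  88.5] sz [14.5 99. ] 72.9
[   0  188   80   32 1082] [ 39.4 203.5] c [ 542.  -462.4] sz [144.8  26.9] 59.2
rack
[ 175  170   49   65 1225] [200.5 202.2] c [478.4 314.7] sz [218.8  89.2] 25.7
```

```bash
python3 - <<'E'
from m1 import *
print(plane('wrist',[(310.6,162.7),(311,160),(501,62)],.09,st).round(4))
print(plane('top',[(274.6,157.5),(274.8,161.3)],.09).round(4))
t=cv2.imread('pics/top0.png')
a=cv2.resize(im[135:190,280:340],None,fx=6,fy=6,interpolation=cv2.INTER_NEAREST)
b=cv2.resize(t[140:180,255:295],None,fx=8,fy=8,interpolation=cv2.INTER_NEAREST)
cv2.imwrite('pics/j.png',np.hstack([a[:320],b[:320]]))
c,R,o=cam('wrist',st);print(o)
E
```

```text
[[0.6054 0.0425 0.09  ]
 [0.6017 0.0443 0.09  ]
 [0.5466 0.3396 0.09  ]]
[[0.6093 0.0422 0.09  ]
 [0.5963 0.0417 0.09  ]]
[0.54914753 0.07368975 0.51972241]
```

View pics/j.png

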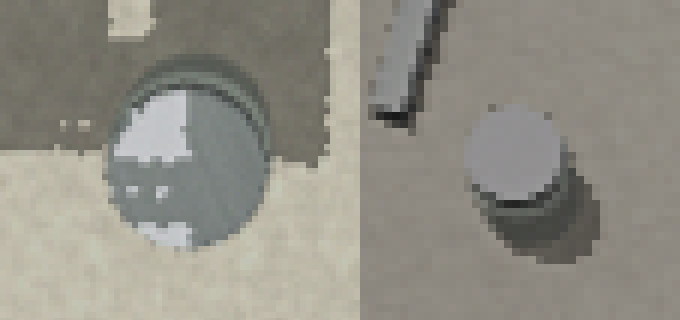

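The jar is at about (0.6055, 0.0425); the wrist (311,162) and top (274.5,158.5) rays agree. Descending to it.

Emit:
carry_out(
  deltas=[
    {"hand": 70,"dp": [0.038,-0.055,0.2],"spin": 0},
    {"hand": 70,"dp": [0.038,-0.055,0.4],"spin": 0},
    {"hand": 70,"dp": [0.038,-0.055,0.6],"spin": 0},
    {"hand": 70,"dp": [0.038,-0.055,0.8],"spin": 0},
    {"hand": 70,"dp": [0.038,-0.055,0.95],"spin": 0},
    {"hand": 70,"dp": [0.038,-0.055,0.95],"spin": 0},
    {"hand": 70,"dp": [0.038,-0.055,0.95],"spin": 0},
  ],
)

```text
time: 2.75
ee_pos: [0.6053, 0.0435, 0.1236]
eef_rot: [0.144, 0.99, 0.0, -0.0]
ft_force: [1.4, -0.3, 0.5]
width: 0.0703
grip_force: 0.0
```

```bash
python3 - <<'E'
from h import *
s=read_state();R=Ro.from_quat(s['eef_rot']).as_matrix()
print(s['ee_pos'],R.round(3).tolist(),R.T@(np.array([.6055,.0425,.046])-s['ee_pos'])/.25)
E
```

```text
[0.60532614 0.04353907 0.12360166] [[-0.959, 0.285, -0.0], [0.285, 0.959, 0.001], [0.0, 0.001, -1.0]] [-0.00192529 -0.00394318  0.31040421]
```

Emit:
carry_out(
  deltas=[
    {"hand": 70,"dp": [-0.002,-0.004,0.1],"spin": 0},
    {"hand": 70,"dp": [-0.002,-0.004,0.2],"spin": 0},
    {"hand": 70,"dp": [-0.002,-0.004,0.28],"spin": 0},
    {"hand": 70,"dp": [-0.002,-0.004,0.31],"spin": 0},
    {"hand": 70,"dp": [-0.002,-0.004,0.31],"spin": 0},
    {"hand": 60,"dp": [-0.002,-0.004,0.31],"spin": 0},
    {"hand": 54,"dp": [-0.002,-0.004,0.31],"spin": 0},
    {"hand": 50,"dp": [-0.002,-0.004,0.31],"spin": 0},
    {"hand": 48,"dp": [-0.002,-0.004,0.31],"spin": 0},
    {"hand": 46,"dp": [-0.002,-0.004,0.31],"spin": 0},
    {"hand": 44,"dp": [-0.002,-0.004,0.31],"spin": 0},
    {"hand": 42,"dp": [-0.002,-0.004,0.31],"spin": 0},
    {"hand": 40,"dp": [-0.002,-0.004,0.31],"spin": 0},
    {"hand": 40,"dp": [-0.002,-0.004,0.31],"spin": 0},
  ],
  force=10,
)

```text
time: 4.15
ee_pos: [0.6058, 0.0411, 0.0452]
eef_rot: [0.145, 0.989, 0.0, 0.0]
ft_force: [0.0, 1.1, 3.3]
width: 0.0456
grip_force: 10.0
```

Emit:
carry_out(
  deltas=[
    {"hand": 40,"dp": [0,0,-0.08],"spin": 0},
    {"hand": 40,"dp": [0,0,-0.22],"spin": 0},
    {"hand": 40,"dp": [0,0,-0.38],"spin": 0},
    {"hand": 40,"dp": [0.02,0.03,-0.48],"spin": 0},
    {"hand": 40,"dp": [0.08,0.09,-0.52],"spin": -0.03},
    {"hand": 40,"dp": [0.16,0.18,-0.52],"spin": -0.06},
    {"hand": 40,"dp": [0.26,0.29,-0.52],"spin": -0.09},
    {"hand": 40,"dp": [0.36,0.41,-0.52],"spin": -0.12},
    {"hand": 40,"dp": [0.46,0.52,-0.52],"spin": -0.15},
    {"hand": 40,"dp": [0.56,0.63,-0.52],"spin": -0.18},
    {"hand": 40,"dp": [0.66,0.74,-0.52],"spin": -0.205},
    {"hand": 40,"dp": [0.74,0.83,-0.52],"spin": -0.225},
    {"hand": 40,"dp": [0.78,0.88,-0.52],"spin": -0.235},
    {"hand": 40,"dp": [0.803,0.905,-0.52],"spin": -0.235},
    {"hand": 40,"dp": [0.803,0.905,-0.52],"spin": -0.235},
    {"hand": 40,"dp": [0.803,0.905,-0.52],"spin": -0.235},
  ],
)

```text
time: 5.75
ee_pos: [0.4791, 0.3134, 0.1749]
eef_rot: [-0.22, 0.975, -0.0, 0.0]
ft_force: [0.1, 0.3, -2.0]
width: 0.0457
grip_force: 10.0
```

```bash
python3 - <<'E'
from h import *
s=read_state();R=Ro.from_quat(s['eef_rot']).as_matrix()
print(s['ee_pos'],R.round(3).tolist(),s['width'],s['joint_positions'].round(2))
a=grab('wrist','w2.png');b=grab('side');
m=(b.astype(int)[:,:,0]-b.astype(int)[:,:,2])<200
cv2.imwrite('pics/v2.png',np.hstack([cv2.resize(a[:,:,::-1],(480,300)),cv2.resize(b[220:400,180:372,::-1],(320,300))]))
E
```

```text
[0.47911435 0.31341524 0.17489444] [[-0.903, -0.43, 0.0], [-0.43, 0.903, -0.001], [0.0, -0.001, -1.0]] 0.045715341217151664 [-0.82  0.25  0.18  1.68 -0.05  1.22  1.39]
```

View pics/v2.png

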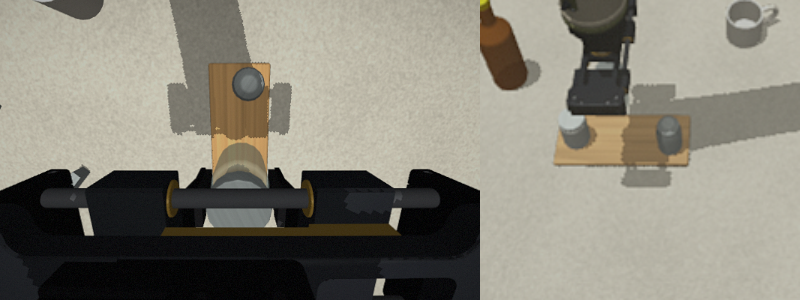

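Jar held upright over the gap; board edges at columns 209–270 are centred on the tool (240), with the shaker at (248,84). Lowering gently.

Emit:
carry_out(
  deltas=[
    {"hand": 40,"dp": [0,0.006,0.08],"spin": 0},
    {"hand": 40,"dp": [0,0.006,0.2],"spin": 0},
    {"hand": 40,"dp": [0,0.006,0.32],"spin": 0},
    {"hand": 40,"dp": [0,0.006,0.4],"spin": 0},
    {"hand": 40,"dp": [0,0.006,0.44],"spin": 0},
    {"hand": 40,"dp": [0,0.006,0.455],"spin": 0},
    {"hand": 40,"dp": [0,0.006,0.46],"spin": 0},
    {"hand": 40,"dp": [0,0.006,0.464],"spin": 0},
    {"hand": 40,"dp": [0,0.006,0.466],"spin": 0},
    {"hand": 40,"dp": [0,0.006,0.466],"spin": 0},
    {"hand": 40,"dp": [0,0.006,0.466],"spin": 0},
  ],
)

```text
time: 6.95
ee_pos: [0.4777, 0.3167, 0.0589]
eef_rot: [-0.222, 0.975, 0.0, 0.0]
ft_force: [0.3, 0.7, -1.7]
width: 0.0457
grip_force: 10.0
```

Emit:
carry_out(
  deltas=[
    {"hand": 40,"dp": [0,0,0.002],"spin": 0},
    {"hand": 40,"dp": [0,0,0.004],"spin": 0},
    {"hand": 40,"dp": [0,0,0.004],"spin": 0},
    {"hand": 40,"dp": [0,0,0.004],"spin": 0},
  ],
)

```text
time: 7.35
ee_pos: [0.4775, 0.3165, 0.0575]
eef_rot: [-0.222, 0.975, -0.0, -0.0]
ft_force: [0.2, -0.3, -1.5]
width: 0.0457
grip_force: 10.0
```

Emit:
carry_out(
  deltas=[
    {"hand": 40,"dp": [0,0,0.002],"spin": 0},
    {"hand": 40,"dp": [0,0,0.003],"spin": 0},
    {"hand": 40,"dp": [0,0,0.003],"spin": 0},
  ],
)

```text
time: 7.65
ee_pos: [0.4778, 0.3167, 0.0571]
eef_rot: [-0.222, 0.975, 0.0, 0.0]
ft_force: [-0.5, -0.0, 2.6]
width: 0.0457
grip_force: 10.0
```

Contact (+4 N). Releasing and rising.

Emit:
carry_out(
  deltas=[
    {"hand": 46,"dp": [0,0,0],"spin": 0},
    {"hand": 48,"dp": [0,0,0],"spin": 0},
    {"hand": 52,"dp": [0,0,0],"spin": 0},
    {"hand": 60,"dp": [0,0,0],"spin": 0},
    {"hand": 70,"dp": [0,0,0],"spin": 0},
    {"hand": 70,"dp": [0,0,0],"spin": 0},
    {"hand": 70,"dp": [0,0,-0.04],"spin": 0},
    {"hand": 70,"dp": [0,0,-0.12],"spin": 0},
    {"hand": 70,"dp": [0,0,-0.3],"spin": 0},
    {"hand": 70,"dp": [0,0,-0.5],"spin": 0},
    {"hand": 70,"dp": [0,0,-0.7],"spin": 0},
    {"hand": 70,"dp": [0,0,-0.8],"spin": 0},
    {"hand": 70,"dp": [0,0,-0.8],"spin": 0},
  ],
)

```text
time: 8.95
ee_pos: [0.479, 0.3174, 0.2622]
eef_rot: [-0.222, 0.975, 0.002, 0.004]
ft_force: [0.3, 0.1, 0.2]
width: 0.0697
grip_force: 0.0
```

```bash
python3 - <<'E'
from h import *
s=read_state();R=Ro.from_quat(s['eef_rot']).as_matrix()
print(s['ee_pos'],R.round(3).tolist(),s['joint_positions'].round(2))
b=grab('side','s3.png')
print(R.T@(np.array([.5,-.25,.26])-s['ee_pos'])/.25)
E
```

```text
[0.47903446 0.3174129  0.26220738] [[-0.902, -0.432, 0.006], [-0.432, 0.902, 0.005], [-0.008, 0.002, -1.0]] [-0.83  0.19  0.19  1.56 -0.04  1.39  1.38]
[ 0.90596337 -2.08270332 -0.0025281 ]
```

Emit:
carry_out(
  deltas=[
    {"hand": 70,"dp": [0.05,-0.18,0],"spin": 0},
    {"hand": 70,"dp": [0.1,-0.36,0],"spin": 0},
    {"hand": 70,"dp": [0.15,-0.54,0],"spin": 0},
    {"hand": 70,"dp": [0.205,-0.74,0],"spin": 0},
  ],
)

```text
time: 9.4
ee_pos: [0.5103, 0.1277, 0.2557]
eef_rot: [-0.222, 0.975, -0.0, -0.001]
ft_force: [1.0, -0.4, -0.1]
width: 0.0701
grip_force: 0.0
```

Emit:
carry_out(
  deltas=[
    {"hand": 70,"dp": [0.05,-0.18,0],"spin": 0},
    {"hand": 70,"dp": [0.1,-0.36,0],"spin": 0},
    {"hand": 70,"dp": [0.15,-0.54,0],"spin": 0},
    {"hand": 70,"dp": [0.205,-0.74,0],"spin": 0},
  ],
)

```text
time: 9.8
ee_pos: [0.5439, -0.0592, 0.2558]
eef_rot: [-0.222, 0.975, 0.0, -0.001]
ft_force: [1.5, -0.0, -0.0]
width: 0.07
grip_force: 0.0
```

Emit:
carry_out(
  deltas=[
    {"hand": 70,"dp": [0.05,-0.18,0],"spin": 0.04},
    {"hand": 70,"dp": [0.1,-0.36,0],"spin": 0.08},
    {"hand": 70,"dp": [0.15,-0.54,0],"spin": 0.12},
    {"hand": 70,"dp": [0.205,-0.74,0],"spin": 0.16},
    {"hand": 70,"dp": [0.205,-0.74,0],"spin": 0.2},
    {"hand": 70,"dp": [0.205,-0.74,0],"spin": 0.219},
    {"hand": 70,"dp": [0.205,-0.74,0],"spin": 0.219},
    {"hand": 70,"dp": [0.205,-0.74,0],"spin": 0.219},
  ],
)

```text
time: 10.6
ee_pos: [0.5781, -0.2463, 0.256]
eef_rot: [0.119, 0.993, 0.0, -0.001]
ft_force: [0.1, -0.3, 0.1]
width: 0.0698
grip_force: 0.0
```

```bash
cat > m2.py <<'E'
import sys
from m1 import *
s=read_state();im=grab('wrist',sys.argv[1])[:,:,::-1]
json.dump({'ee_pos':list(s['ee_pos']),'eef_rot':list(s['eef_rot'])},open('s2.json','w'))
print(s['ee_pos'],Ro.from_quat(s['eef_rot']).as_matrix()[:,1].round(3),s['joint_positions'].round(2))
f=im.astype(int);d=f[:,:,2]-f[:,:,0];g=f.mean(2)
m=(d<5)&(g>115);m[235:]=0
comp(m,'wrist',.025,s,150)
E
python3 m2.py w4.png
```

```text
[ 0.57810975 -0.24625536  0.25595852] [0.236 0.972 0.   ] [-0.18  0.37  0.69  1.43 -0.24  1.42  1.84]
[  22  134  198   74 3636] [119.7 170.6] c [ 509.5 -515.3] sz [275.8  27. ] 59.3
[439 152  23  76 734] [450.5 189.1] c [646.9 -71.1] sz [ 14.4 110.4] 73.1
[549 159  29  67 643] [563.5 191.7] c [688.7  87.8] sz [14.5 98.6] 72.8
[263 177  14  15 189] [269.3 184.2] c [ 576.2 -318.7] sz [18.5 20.7] 74.0
```

View pics/w4.png

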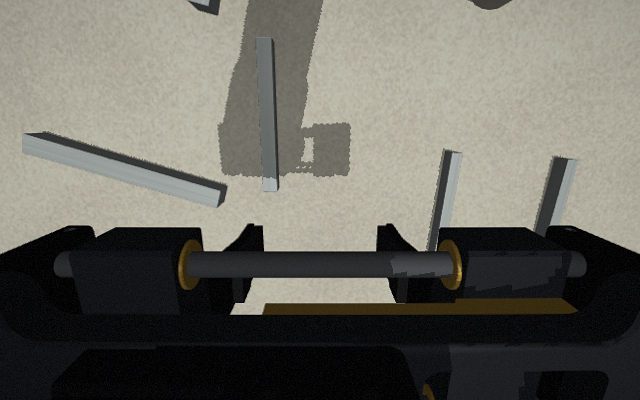

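Bar spans (264,38)–(270,191), mostly in the arm's shadow; frame ends at (453,152) and (565,159) agree with the first view within about 1 mm. I'll measure the bar with a shadow-tolerant threshold.

```bash
python3 - <<'E'
from m1 import *
st=json.load(open('s2.json'));im=cv2.imread('pics/w4.png');f=im.astype(int);d=f[:,:,2]-f[:,:,0];g=f.mean(2)
print([(x,im[110,x].tolist()) for x in range(252,284,2)])
for T in (80,90,100):
    m=(d<4)&(g>T);m[235:]=0;m[:,:245]=0;m[:,300:]=0;comp(m,'wrist',.025,st,200)
E
```

```text
[(252, [104, 117, 119]), (254, [104, 114, 116]), (256, [100, 109, 111]), (258, [103, 114, 116]), (260, [113, 113, 110]), (262, [107, 110, 103]), (264, [108, 111, 105]), (266, [107, 108, 104]), (268, [109, 109, 106]), (270, [110, 113, 108]), (272, [113, 115, 111]), (274, [63, 63, 61]), (276, [63, 66, 65]), (278, [109, 119, 123]), (280, [103, 114, 116]), (282, [104, 114, 115])]
[ 256   37   22  155 2238] [266.2 111.9] c [ 490.  -297.4] sz [ 20.2 197.8] 76.4
[ 256   37   21  155 2213] [266.1 112.1] c [ 489.9 -297.7] sz [ 19.2 197.7] 76.3
[ 256   37   21  155 2182] [266.1 112. ] c [ 489.9 -297.8] sz [ 19.2 197.8] 76.4
```

Emit:
carry_out(
  deltas=[
    {"hand": 50,"dp": [0.15,-0.14,0.1],"spin": 0},
    {"hand": 50,"dp": [0.294,-0.281,0.25],"spin": 0},
    {"hand": 50,"dp": [0.294,-0.281,0.45],"spin": 0},
    {"hand": 50,"dp": [0.294,-0.281,0.65],"spin": 0},
    {"hand": 50,"dp": [0.294,-0.281,0.75],"spin": 0},
    {"hand": 50,"dp": [0.294,-0.281,0.75],"spin": 0},
    {"hand": 50,"dp": [0.294,-0.281,0.75],"spin": 0},
  ],
)

```text
time: 11.35
ee_pos: [0.4905, -0.2974, 0.0702]
eef_rot: [0.119, 0.993, -0.0, -0.0]
ft_force: [0.3, -1.1, 1.1]
width: 0.0498
grip_force: 0.0
```

```bash
python3 - <<'E'
from h import *
s=read_state();R=Ro.from_quat(s['eef_rot']).as_matrix()
print(s['ee_pos'],R[:,1].round(3),R.T@(np.array([.49,-.2972,.006])-s['ee_pos'])/.25)
E
```

```text
[ 0.49048482 -0.29743402  0.07015119] [ 0.237  0.971 -0.   ] [0.002032   0.00048872 0.25660528]
```

Emit:
carry_out(
  deltas=[
    {"hand": 50,"dp": [0.002,0,0.1],"spin": 0},
    {"hand": 50,"dp": [0.002,0,0.18],"spin": 0},
    {"hand": 50,"dp": [0.002,0,0.23],"spin": 0},
    {"hand": 50,"dp": [0.002,0,0.255],"spin": 0},
    {"hand": 50,"dp": [0.002,0,0.255],"spin": 0},
    {"hand": 36,"dp": [0.002,0,0.255],"spin": 0},
    {"hand": 28,"dp": [0.002,0,0.255],"spin": 0},
    {"hand": 22,"dp": [0.002,0,0.255],"spin": 0},
    {"hand": 16,"dp": [0.002,0,0.255],"spin": 0},
    {"hand": 10,"dp": [0.002,0,0.255],"spin": 0},
    {"hand": 10,"dp": [0.002,0,0.255],"spin": 0},
    {"hand": 10,"dp": [0.002,0,0.255],"spin": 0},
  ],
  force=30,
)

```text
time: 12.55
ee_pos: [0.4899, -0.2974, 0.0057]
eef_rot: [0.12, 0.993, 0.0, 0.0]
ft_force: [-0.1, 0.2, 3.8]
width: 0.0199
grip_force: 30.0
```

Emit:
carry_out(
  deltas=[
    {"hand": 10,"dp": [0,0,-0.08],"spin": 0},
    {"hand": 10,"dp": [0,0,-0.2],"spin": 0},
    {"hand": 10,"dp": [0,0,-0.34],"spin": 0},
    {"hand": 10,"dp": [0,0.05,-0.46],"spin": 0},
    {"hand": 10,"dp": [-0.01,0.15,-0.46],"spin": 0},
    {"hand": 10,"dp": [-0.02,0.29,-0.46],"spin": 0},
    {"hand": 10,"dp": [-0.03,0.43,-0.46],"spin": 0},
    {"hand": 10,"dp": [-0.035,0.57,-0.46],"spin": 0},
    {"hand": 10,"dp": [-0.035,0.69,-0.46],"spin": 0},
  ],
)

```text
time: 13.45
ee_pos: [0.5394, -0.1297, 0.12]
eef_rot: [0.119, 0.993, 0.0, -0.0]
ft_force: [-0.2, -0.4, -2.7]
width: 0.0199
grip_force: 30.0
```

Emit:
carry_out(
  deltas=[
    {"hand": 10,"dp": [-0.005,0.1,0],"spin": 0.03},
    {"hand": 10,"dp": [-0.01,0.2,0],"spin": 0.07},
    {"hand": 10,"dp": [-0.015,0.3,0],"spin": 0.115},
    {"hand": 10,"dp": [-0.02,0.4,0],"spin": 0.16},
    {"hand": 10,"dp": [-0.025,0.5,0],"spin": 0.205},
    {"hand": 10,"dp": [-0.03,0.6,0],"spin": 0.25},
    {"hand": 10,"dp": [-0.035,0.66,0],"spin": 0.295},
    {"hand": 10,"dp": [-0.036,0.688,0],"spin": 0.34},
    {"hand": 10,"dp": [-0.036,0.688,0],"spin": 0.385},
    {"hand": 10,"dp": [-0.036,0.688,0],"spin": 0.43},
    {"hand": 10,"dp": [-0.036,0.688,0],"spin": 0.47},
    {"hand": 10,"dp": [-0.036,0.688,0],"spin": 0.5},
    {"hand": 10,"dp": [-0.036,0.688,0],"spin": 0.519},
    {"hand": 10,"dp": [-0.036,0.688,0],"spin": 0.519},
    {"hand": 10,"dp": [-0.036,0.688,0],"spin": 0.519},
  ],
)

```text
time: 14.95
ee_pos: [0.5888, 0.0331, 0.1201]
eef_rot: [0.804, 0.594, -0.0, -0.0]
ft_force: [0.3, -0.4, -3.2]
width: 0.0197
grip_force: 30.0
```

```bash
python3 - <<'E'
from h import *
s=read_state();R=Ro.from_quat(s['eef_rot']).as_matrix()
print(s['ee_pos'],R[:,1].round(3),np.degrees(np.arctan2(R[1,1],R[0,1])),s['width'],R.T@(np.array([.5888,.0333,.007])-s['ee_pos'])/.25,s['joint_positions'].round(2))
a=grab('wrist','w5.png');b=grab('top','t5.png')
cv2.imwrite('pics/v5.png',np.vstack([a[:,:,::-1][:200],cv2.resize(b[90:240,160:400,::-1],(640,400))]))
E
```

```text
[0.58878014 0.03312582 0.12012997] [ 0.956 -0.294 -0.001] -17.081899018481792 0.01965414993799384 [8.55729048e-04 1.65135318e-04 4.52519590e-01] [-0.81  0.44  0.86  1.72 -0.36  1.15 -0.15]
```

View pics/v5.png

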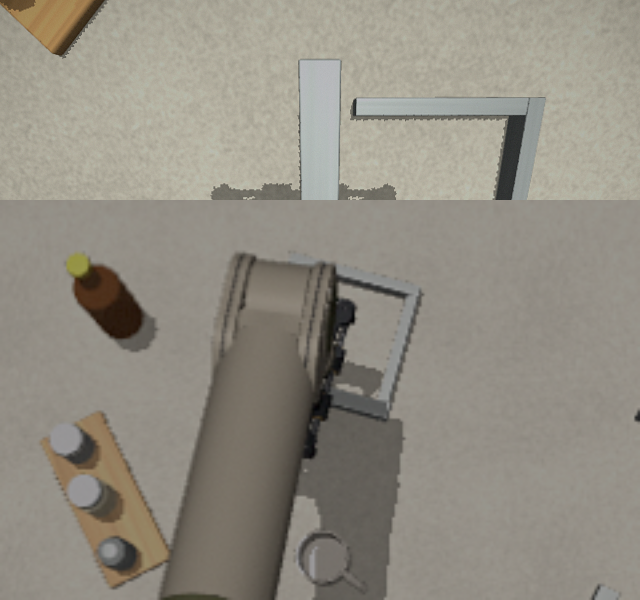

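The jar stands upright between the tin and the shaker; the bar (column 320) is parallel to the frame's end plane (column 352). Lowering in front of the opening.

Emit:
carry_out(
  deltas=[
    {"hand": 10,"dp": [0,0,0.08],"spin": 0},
    {"hand": 10,"dp": [0,0,0.2],"spin": 0},
    {"hand": 10,"dp": [0,0,0.32],"spin": 0},
    {"hand": 10,"dp": [0,0,0.41],"spin": 0},
    {"hand": 10,"dp": [0,0,0.445],"spin": 0},
    {"hand": 10,"dp": [0,0,0.45],"spin": 0},
    {"hand": 10,"dp": [0,0,0.45],"spin": 0},
    {"hand": 10,"dp": [0,0,0.45],"spin": 0},
  ],
)

```text
time: 15.85
ee_pos: [0.59, 0.0331, 0.0093]
eef_rot: [0.805, 0.593, 0.001, 0.0]
ft_force: [-0.4, -0.2, -2.1]
width: 0.0196
grip_force: 30.0
```

```bash
cat > m3.py <<'E'
import sys
from m1 import *
s=read_state();im=grab('wrist',sys.argv[1])[:,:,::-1]
R=Ro.from_quat(s['eef_rot']).as_matrix()
print(s['ee_pos'],s['ft_force'].round(1),s['width'],np.degrees(np.arctan2(R[1,1],R[0,1])).round(2))
f=im.astype(int);d=f[:,:,2]-f[:,:,0];g=f.mean(2)
m=(d<4)&(g>80);m[242:]=0
comp(m,'wrist',.025,s,150)
E
python3 m3.py w6.png
```

```text
[0.59002369 0.03309624 0.00934242] [-0.4 -0.2 -2.1] 0.019594059360065794 -17.19
[ 299   59   42  183 7164] [319.4 147.6] c [604.7  84. ] sz [92.4 20. ] 72.7
[ 380   81  260   32 8125] [509.2  96.2] c [703.7  84.5] sz [ 14.4 129.6] 73.1
```

View pics/w6.png

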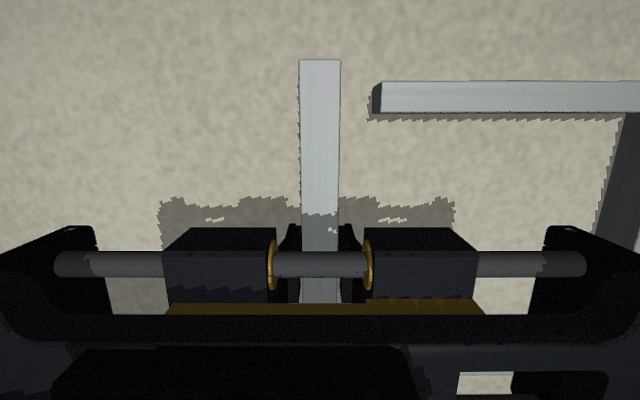

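Bar end at row 59.5 (columns 299–340); the frame's left bar outer edge is at row 81 and its end face at column 382. Computing the remaining offsets.

```bash
python3 - <<'E'
from h import *
s=read_state(); im=cv2.imread('pics/w6.png').astype(int)
print(im[57:63,320].tolist(),im[77:85,400].tolist(),im[108:118,400].tolist()); print([im[96,x].tolist() for x in range(370,386)]);print([im[90,x].tolist() for x in (297,298,299,300,338,339,340,341,342)])
X=np.array([np.cos(np.radians(-17)),np.sin(np.radians(-17))]);Y=np.array([-X[1],X[0]])
t=s['ee_pos'][:2]
for n,p,z in [('barend',(319.5,59),.0286),('barL',(299,100),.0286),('barR',(340.5,100),.0286),('arm outer',(400,80.5),.025),('outer far',(620,81),.025),('arm inner',(400,112.5),.025),('endface',(381.5,97),.025)]:
    q=plane('wrist',p,z,s)[0,:2]-t; print(n,(q@X*1000).round(1),(q@Y*1000).round(1))
q=np.array([.6175,.0245])-t;print('O',q@X*1000,q@Y*1000)
E
```

```text
[[153, 166, 173], [142, 155, 159], [131, 135, 133], [165, 165, 160], [182, 180, 177], [181, 178, 177]] [[155, 170, 174], [155, 172, 175], [159, 174, 180], [138, 153, 154], [126, 128, 122], [164, 164, 159], [180, 182, 175], [178, 181, 172]] [[168, 172, 165], [171, 173, 167], [174, 177, 170], [127, 129, 124], [63, 62, 59], [64, 68, 67], [88, 96, 97], [97, 107, 109], [95, 105, 108], [97, 106, 108]]
[[89, 98, 100], [94, 104, 107], [52, 52, 52], [50, 50, 48], [53, 51, 48], [47, 49, 46], [47, 49, 48], [48, 49, 47], [48, 49, 48], [48, 49, 48], [51, 50, 49], [130, 133, 127], [169, 171, 164], [175, 178, 170], [176, 180, 172], [172, 177, 169]]
[[165, 180, 184], [94, 104, 106], [125, 127, 121], [172, 175, 167], [183, 183, 178], [149, 151, 145], [102, 108, 104], [157, 174, 176], [160, 177, 180]]
barend -0.6 98.5
barL -10.4 80.7
barR 9.3 80.6
arm outer 37.9 89.6
outer far 144.9 89.7
arm inner 38.9 74.9
endface 29.4 82.2
O 28.863743327355042 -0.2311128681513272
```

Emit:
carry_out(
  deltas=[
    {"hand": 10,"dp": [0.0045,0.01,0.005],"spin": 0},
    {"hand": 10,"dp": [0.0045,0.03,0.01],"spin": 0},
    {"hand": 10,"dp": [0.0045,0.05,0.0125],"spin": 0},
    {"hand": 10,"dp": [0.0045,0.06,0.0125],"spin": 0},
    {"hand": 10,"dp": [0.0045,0.068,0.0125],"spin": 0},
    {"hand": 10,"dp": [0.0045,0.068,0.0125],"spin": 0},
    {"hand": 10,"dp": [0.0045,0.068,0.0125],"spin": 0},
  ],
)

```text
time: 16.6
ee_pos: [0.6065, 0.0292, 0.0058]
eef_rot: [0.805, 0.593, 0.001, -0.0]
ft_force: [-2.2, 0.2, 6.0]
width: 0.0196
grip_force: 30.0
```

```bash
cat > m4.py <<'E'
import sys
from h import *
s=read_state(); im=grab('wrist',sys.argv[1]).astype(int)
t=s['ee_pos'][:2];print(s['ee_pos'],s['ft_force'].round(1),s['grip_force'])
X=np.array([np.cos(np.radians(-17)),np.sin(np.radians(-17))]);Y=np.array([-X[1],X[0]])
g=im.mean(2)
print('row97',g[97,330:372].astype(int).tolist())
print('col320',g[52:68,320].astype(int).tolist(),'col400',g[74:88,400].astype(int).tolist())
E
python3 m4.py w7.png
```

```text
[0.60652002 0.02924732 0.00576541] [-2.2  0.2  6. ] 30.001105070114136
row97 [179, 181, 180, 178, 179, 177, 177, 179, 181, 143, 93, 129, 104, 52, 47, 48, 40, 120, 160, 178, 176, 180, 176, 175, 177, 177, 177, 176, 177, 176, 175, 176, 176, 175, 175, 176, 177, 172, 175, 176, 175, 174]
col320 [159, 158, 159, 162, 161, 165, 153, 133, 161, 177, 178, 178, 179, 179, 178, 178] col400 [160, 161, 161, 162, 163, 164, 166, 152, 126, 146, 173, 178, 176, 177]
```

Emit:
carry_out(
  deltas=[
    {"hand": 10,"dp": [0,0.002,0],"spin": 0},
    {"hand": 10,"dp": [0,0.004,0],"spin": 0},
    {"hand": 10,"dp": [0,0.006,0],"spin": 0},
    {"hand": 10,"dp": [0,0.008,0],"spin": 0},
    {"hand": 10,"dp": [0,0.01,0],"spin": 0},
    {"hand": 10,"dp": [0,0.01,0],"spin": 0},
  ],
  force=8,
)

```text
time: 17.25
ee_pos: [0.6085, 0.0286, 0.0057]
eef_rot: [0.805, 0.593, 0.0, -0.0]
ft_force: [-4.6, 1.0, 7.7]
width: 0.0198
grip_force: 8.0
```

```bash
cat >> m4.py <<'E'
for n,p,z in [('barend',(319.5,59),.025),('barR',(339.5,97),.025),('arm outer',(400,82),.025),('endface',(347,97),.025)]:
    q=plane('wrist',p,z,s)[0,:2]-t; print(n,(q@X*1000).round(1),(q@Y*1000).round(1))
E
python3 m4.py w8.png
```

```text
[0.60853882 0.02864291 0.00572965] [-4.6  1.   7.7] 8.000352457165718
row97 [180, 180, 179, 179, 180, 178, 177, 177, 183, 151, 65, 42, 61, 134, 180, 179, 177, 178, 176, 179, 178, 178, 177, 177, 177, 176, 176, 176, 176, 175, 176, 177, 178, 177, 175, 176, 175, 174, 175, 177, 174, 173]
col320 [161, 160, 161, 162, 164, 166, 151, 133, 163, 179, 178, 177, 177, 177, 176, 180] col400 [160, 160, 160, 163, 163, 166, 169, 155, 132, 150, 170, 176, 177, 177]
barend -0.6 98.5
barR 8.8 81.9
arm outer 37.0 88.5
endface 12.4 81.9
```

Emit:
carry_out(
  deltas=[
    {"hand": 10,"dp": [0,0.001,-0.001],"spin": 0},
    {"hand": 10,"dp": [0,0.003,-0.001],"spin": 0},
    {"hand": 10,"dp": [0,0.005,-0.001],"spin": 0},
    {"hand": 10,"dp": [0,0.006,-0.001],"spin": 0},
    {"hand": 10,"dp": [0,0.006,-0.001],"spin": 0},
  ],
)

```text
time: 17.8
ee_pos: [0.6094, 0.0283, 0.0057]
eef_rot: [0.805, 0.594, -0.0, -0.001]
ft_force: [-6.5, 1.6, 9.5]
width: 0.02
grip_force: 8.0
```

```bash
python3 m4.py w9.png|head -3
```

```text
[0.60938685 0.02831143 0.00570739] [-6.5  1.6  9.5] 8.003584742546082
row97 [180, 181, 182, 179, 179, 179, 175, 179, 175, 142, 62, 129, 178, 179, 177, 177, 178, 178, 178, 179, 178, 176, 177, 177, 176, 174, 174, 176, 177, 177, 178, 177, 176, 175, 176, 177, 177, 176, 174, 175, 175, 174]
col320 [160, 159, 161, 161, 164, 167, 153, 133, 161, 180, 179, 178, 179, 178, 178, 181] col400 [159, 160, 161, 160, 163, 168, 171, 148, 114, 152, 178, 176, 175, 176]
```

Emit:
carry_out(
  deltas=[
    {"hand": 10,"dp": [0,0,-0.003],"spin": 0},
    {"hand": 10,"dp": [0,0.001,-0.003],"spin": 0},
    {"hand": 10,"dp": [0,0.002,-0.003],"spin": 0},
    {"hand": 10,"dp": [0,0.002,-0.003],"spin": 0},
    {"hand": 10,"dp": [0,0.002,-0.003],"spin": 0},
  ],
)

```text
time: 18.35
ee_pos: [0.6097, 0.028, 0.0057]
eef_rot: [0.805, 0.593, -0.0, -0.0]
ft_force: [-4.8, 2.8, 0.8]
width: 0.0197
grip_force: 8.0
```

```bash
python3 m4.py w10.png|head -3
```

```text
[0.60971123 0.02797018 0.00574399] [-4.8  2.8  0.8] 8.021005019545555
row97 [181, 180, 181, 180, 178, 179, 181, 183, 138, 55, 129, 174, 179, 178, 180, 176, 177, 178, 176, 178, 178, 176, 179, 178, 176, 175, 176, 175, 177, 178, 175, 178, 177, 176, 177, 176, 177, 178, 175, 177, 176, 176]
col320 [157, 159, 161, 162, 163, 166, 151, 127, 163, 177, 179, 178, 178, 177, 178, 178] col400 [163, 160, 165, 163, 166, 167, 172, 149, 129, 164, 178, 178, 177, 177]
```

Only the left end seems to be in contact (0.3° yaw error). I'll open slightly, square up the yaw, and push the bar at its middle with the outer finger so that it seats itself.

Emit:
carry_out(
  deltas=[
    {"hand": 22,"dp": [0,0,-0.003],"spin": 0},
    {"hand": 28,"dp": [0,0,-0.003],"spin": 0},
    {"hand": 32,"dp": [0,0,-0.003],"spin": -0.0015},
    {"hand": 32,"dp": [0,0,-0.003],"spin": -0.0015},
    {"hand": 32,"dp": [0,0.01,-0.003],"spin": -0.0015},
    {"hand": 32,"dp": [0,0.016,-0.003],"spin": -0.0015},
    {"hand": 32,"dp": [0,0.016,-0.003],"spin": -0.0015},
  ],
)

```text
time: 19.1
ee_pos: [0.6141, 0.0264, 0.0067]
eef_rot: [0.804, 0.595, 0.0, 0.0]
ft_force: [0.3, 0.1, 1.0]
width: 0.0317
grip_force: 0.0
```

```bash
python3 m3.py w11.png; python3 m4.py w12.png|head -3
```

```text
[0.61410485 0.02638543 0.00669953] [0.3 0.1 1. ] 0.03165806427816958 -16.94
[ 288   59   43  183 7119] [309.9 147.7] c [624.2  79.1] sz [90.7 19.6] 73.2
[  331    82   309   160 12467] [513.6 116.7] c [728.1  68.7] sz [ 71.8 180.7] 49.4
[0.61394562 0.02645392 0.00662282] [-0.2 -0.1 -0.5] 0.0
row97 [86, 117, 163, 183, 184, 185, 181, 184, 183, 183, 181, 182, 183, 180, 181, 183, 183, 182, 182, 182, 183, 182, 183, 180, 182, 181, 180, 183, 181, 180, 181, 181, 180, 180, 179, 181, 179, 180, 180, 180, 180, 181]
col320 [170, 173, 172, 173, 174, 172, 155, 144, 171, 183, 181, 183, 184, 181, 180, 181] col400 [167, 170, 170, 170, 171, 168, 169, 150, 130, 167, 181, 180, 180, 178]
```

Emit:
carry_out(
  deltas=[
    {"hand": 32,"dp": [0,0.002,0],"spin": 0},
    {"hand": 32,"dp": [0,0.004,0],"spin": 0},
    {"hand": 32,"dp": [0,0.006,0],"spin": 0},
    {"hand": 32,"dp": [0,0.006,0],"spin": 0},
  ],
)

```text
time: 19.6
ee_pos: [0.6153, 0.0261, 0.0067]
eef_rot: [0.804, 0.595, 0.0, 0.0]
ft_force: [0.4, 0.6, -0.0]
width: 0.0317
grip_force: 0.0
```

Emit:
carry_out(
  deltas=[
    {"hand": 32,"dp": [0,0.002,0],"spin": 0},
    {"hand": 32,"dp": [0,0.002,0],"spin": 0},
  ],
)

```text
time: 19.8
ee_pos: [0.6154, 0.0261, 0.0066]
eef_rot: [0.803, 0.595, -0.0, -0.0]
ft_force: [-1.2, 0.5, 1.3]
width: 0.0319
grip_force: 1.0
```

Touching (grip_force 1 N). I'll continue in small steps.

Emit:
carry_out(
  deltas=[
    {"hand": 32,"dp": [0,0.001,0],"spin": 0},
    {"hand": 32,"dp": [0,0.002,0],"spin": 0},
    {"hand": 32,"dp": [0,0.002,0],"spin": 0},
  ],
)

```text
time: 20.1
ee_pos: [0.6155, 0.0261, 0.0065]
eef_rot: [0.803, 0.595, -0.0, -0.001]
ft_force: [-5.2, 1.0, 4.0]
width: 0.0327
grip_force: 2.7
```

Emit:
carry_out(
  deltas=[
    {"hand": 32,"dp": [0,0.001,0],"spin": 0},
    {"hand": 32,"dp": [0,0.001,0],"spin": 0},
  ],
)

```text
time: 20.3
ee_pos: [0.6155, 0.0261, 0.0065]
eef_rot: [0.803, 0.595, -0.001, -0.001]
ft_force: [-6.0, 2.1, 4.9]
width: 0.032
grip_force: 3.3
```

About 6 N with no further travel: the bar is seated against both ends. Backing off, rising, and inspecting.

Emit:
carry_out(
  deltas=[
    {"hand": 34,"dp": [0,-0.01,0],"spin": 0},
    {"hand": 38,"dp": [0,-0.024,0],"spin": 0},
    {"hand": 38,"dp": [0,-0.024,0],"spin": 0},
    {"hand": 38,"dp": [0,-0.024,-0.05],"spin": 0},
    {"hand": 38,"dp": [0,-0.024,-0.15],"spin": 0},
    {"hand": 38,"dp": [0,-0.024,-0.3],"spin": 0},
    {"hand": 38,"dp": [-0.05,-0.024,-0.5],"spin": 0},
    {"hand": 38,"dp": [-0.12,-0.024,-0.7],"spin": 0},
    {"hand": 38,"dp": [-0.17,-0.024,-0.9],"spin": 0},
    {"hand": 38,"dp": [-0.17,-0.024,-0.95],"spin": 0},
    {"hand": 38,"dp": [-0.17,-0.024,-0.95],"spin": 0},
    {"hand": 38,"dp": [-0.17,-0.024,-0.95],"spin": 0},
  ],
)

```text
time: 21.5
ee_pos: [0.5983, -0.013, 0.2444]
eef_rot: [0.803, 0.595, 0.0, -0.0]
ft_force: [-0.6, -0.5, 0.0]
width: 0.0379
grip_force: 0.0
```

```bash
python3 m3.py w13.png; python3 - <<'E'
import cv2,numpy as np
a=cv2.imread('pics/w13.png');
cv2.imwrite('pics/v13.png',cv2.resize(a[0:245,200:520],None,fx=2.4,fy=2.4,interpolation=cv2.INTER_NEAREST))
E
```

```text
[ 0.59830872 -0.01301731  0.24444649] [-0.6 -0.5  0. ] 0.037896643348387556 -16.93
[ 311   62  147  153 6351] [374.6 133. ] c [687.2   4.2] sz [197.5 183.7] 73.3
[127 172  54  52 792] [160.5 193.9] c [366.7  23. ] sz [73.1 72.9] 23.3
```

View pics/v13.png

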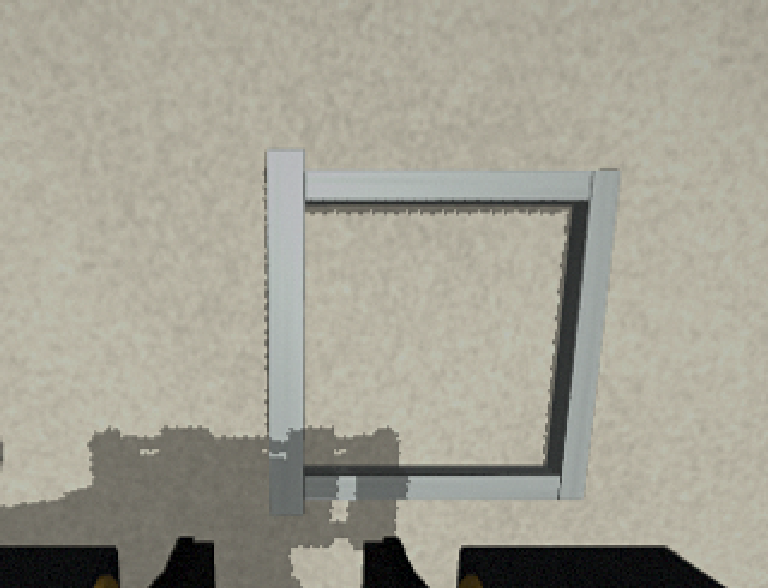

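The bar lies flush at both ends in the picture (seam at column 303 of the crop). The overhangs at rows 150–172 and 498–514 need checking in metres for centring.

```bash
python3 - <<'E'
from h import *
s=read_state(); im=cv2.imread('pics/w13.png').astype(int);g=im.mean(2).astype(int)
d=im[:,:,2]-im[:,:,0]
print('bar top',d[58:68,318].tolist(),'bot',d[208:220,320].tolist())
print('arm top',d[66:78,340].tolist(),'bot',d[200:214,332].tolist(),d[200:214,345].tolist(),d[200:214,362].tolist())
for r in (75,78,81,200,203,206): print(r,g[r,322:332].tolist())
X=np.array([np.cos(np.radians(-17)),np.sin(np.radians(-17))]);Y=np.array([-X[1],X[0]]);O=np.array([.6175,.0245])
for n,p in [('bar top',(318.5,62)),('bar bot',(319.5,213.5)),('arm top',(340,71)),('arm bot',(340,207.5)),('seam top',(326.5,78)),('seam bot',(326.5,203)),('TR',(457,71)),('BR',(443,207.5))]:
    q=plane('wrist',p,.025,s)[0,:2]-O; print(n,(q@X*1000).round(1),(q@Y*1000).round(1))
E
```

```text
bar top [20, 20, 20, 15, -1, -5, -5, -4, -5, -4] bot [-3, -3, -4, -3, -1, -3, 3, 13, 12, 12, 14, 15]
arm top [19, 19, 19, 21, 7, -6, -5, -4, -4, -5, -4, -4] bot [-3, -3, -3, -3, -4, -2, -4, -6, 10, 14, 13, 13, 12, 12] [-4, -4, -5, -4, -6, -5, -4, -6, 7, 16, 14, 13, 11, 14] [-2, -2, -3, -3, -2, -4, -3, -1, 12, 14, 11, 13, 11, 12]
75 [187, 186, 187, 189, 112, 163, 185, 185, 181, 183]
78 [187, 187, 188, 190, 114, 172, 187, 188, 184, 186]
81 [184, 186, 188, 191, 112, 173, 188, 192, 189, 188]
200 [104, 104, 108, 110, 70, 104, 107, 103, 106, 108]
203 [104, 108, 106, 108, 72, 104, 109, 108, 106, 104]
206 [107, 105, 106, 108, 68, 100, 104, 106, 101, 101]
bar top -10.3 99.0
bar bot -8.8 -97.2
arm top 16.4 88.7
arm bot 19.9 -88.4
seam top -0.3 80.6
seam bot 0.9 -81.8
TR 161.8 89.3
BR 164.4 -88.2
```

Centred within about 0.5 mm, with the seam equally tight at both ends and the frame within about 1 mm of its measured position. Handing in.

```bash
python3 -c "
from h import *
print(close_job())"
```

```text
the job is handed in; nothing more can be done
None
```

The job is handed in: the jar stands upright in the gap between the shaker and the tin, and the 200 mm bar lies across the frame's open side, flush at both ends and centred to within about 0.5 mm by the last wrist picture; the frame did not shift measurably.

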